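Clamp a chair spindle in the drilling cradle

TASK

Load the longer of the two turned wooden spindles into the drilling cradle: push one end against the spring pad, then tip the other end down inside the stop until the spindle lies fully down in both V rests. Then swing the hinged steel bar over it and press it fully home into its catch, let go, and leave everything else on the bench where it is.

Things in the scene. Friction and masses are not known exactly. Their poses are not given: they have to be found in the camera images.
- spindle_mid (a point): Centre of the long spindle (loose, about 120 g, 180 mm long), half-way along it and half-way up, 17 mm above the bench. x axis along its length, z up. Square waist 34 x 34 mm, 70 mm long; round shoulders of 26 mm diameter out to 75 mm from the middle; round tenons of 18 mm diameter, 15 mm long, at both ends. Both ends are alike: either way round, any roll about its length.
- spindle: The same long spindle; this origin is in the middle of its underside, 17 mm below its centre. Same axes.
- cradle: The fixed drilling cradle; origin under the middle of its plywood base, 140 (x) x 260 (y) x 14 mm high, on the bench. y: the line of the seated spindle, from the stop (-y) to the spring pad (+y). x: from the bar's hinge to its catch. z up. Apart from the V rests, nothing stands on the base for y from -40 to +80 mm.
- cradle_seat (a point): Where the spindle's centre belongs: 55 mm above the bench over the cradle's origin, cradle axes. Two V rests, 16 mm wide, at -60 and +60 mm y carry the round shoulders; each V has 45 degree sides and opens to 52 mm at 8 mm above this point. The free gap from pad to stop is 172 mm, so the spindle goes in only with the pad pressed back; seated, it presses the pad back 8 mm.
- stop_face (a point): Point on the inner face of the fixed stop plate, at -90 mm y from the seat point and level with it; cradle axes. The plate, 50 mm wide in x, rises 5 mm above this point; above that a steel lead-in slopes up and outward (-y) at 45 degrees for another 15 mm.
- pad_face (a point): Centre of the face of the round steel spring pad (30 mm diameter), moving with it; cradle axes. Free, it stands +82 mm in y from the seat point, level with it; it is pushed in along +y. Behind it a plywood cheek 60 mm wide in x, its face at +103 mm y, rises to 90 mm above the bench.
- spring_pad (a joint): Travel of the spring pad in m: 0 free, 0.018 fully pressed in. Its push is 2.8 N at 0 and rises by 0.35 N per mm (5.6 N when the spindle is seated).
- bar_hinge (a point): Point on the hinge axis of the hold-down bar, at the middle of the bar's width, fixed to the cradle at x -45, y -62 mm and 75 mm above the bench; cradle axes. The hinge axis is parallel to the cradle's y. The hinge ears beside it reach 86 mm above the bench.
- hold_bar (a joint): Angle of the steel hold-down bar in rad: 0 closed (level, pointing to cradle +x, in its catch), pi/2 upright, 2.1 to 2.45 thrown open towards cradle -x (stop at 2.65). The hinge is stiff (0.12 N m): the bar stays where it is left and must be pressed right down. Bar 18 mm wide, 10 mm thick, centred on the axis, reaching 105 mm from it. Closed, it passes 2 mm above a seated spindle.
- bar_catch (a point): The bar's catch, fixed to the cradle: two steel cheeks at x 37, y -62 mm between which the closed bar lies; this point is midway between them at their tops, 79 mm above the bench (1 mm below the closed bar's top). Cradle axes.
- bar_knob (a point): Centre of the outer end of the black round knob (24 mm diameter, 18 mm tall) on the bar, 97 mm from the hinge axis along the bar and 23 mm off the bar's middle plane, on the side that is on top when closed; moves with the bar. Closed, it is 98 mm above the bench.
- short_blank: the short blank, 110 mm long, otherwise the same shape (square waist 34 mm); stays where it lies. Origin under its middle, x axis along its length
- hammer: a hammer lying on the bench, leave it alone
- driver: a screwdriver lying on the bench, leave it alone
- glue: a white glue bottle, 60 mm across, 150 mm tall, leave it alone
- mug: a blue mug, 80 mm across, 90 mm tall, leave it alone
- offcut: a wood offcut, 110 x 60 x 30 mm, leave it alone
- sand_block: a cork sanding block, 110 x 65 x 40 mm, leave it alone
- wax: an amber wax jar, 70 mm across, 60 mm tall, leave it alone
Not all that is in view belongs to the job. Leave any green or pink look-alike of the spindle alone.

How it is judged:
By the outcome, as a careful person would: the job done as asked, in the order asked, and still so for the second after the job is handed in, with the robot touching nothing.
It also fails if it takes over 64 s, if anything falls off the work surface, if the arm or the gripper's body presses on something with over 40 N, if the wrist force passes 120 N, or if a joint passes its speed limit or range.

ROBOT

A 6-joint arm with a two-finger parallel gripper is mounted at the origin on the work surface. World frame = base frame: x ahead of the robot, y to its left, z up, the work surface at z = 0. Lengths are in m, angles in rad, forces in N, time in s.
With the tool pointing down it reaches from about 0.325 to 0.925 m from the base axis. Payload 3.1 kg.
Tool frame: the origin (TCP) lies on the centre line of the jaws, within the pads' length; the fingertips stand 17 mm ahead of it and the grasp point (between the pads) lies 2 mm behind it; x points along the fingers, y is the direction in which the jaws open and shut, and the axes are right-handed (so a half turn about x gives the same grasp; the last joint's range is limited). The gripper opens to 85 mm and grips with 20 to 120 N. Pads are 22 mm wide; open, the fingers measure 114 mm over their backs; the gripper's body (76 mm by 85 mm) begins 54 mm behind the grasp point. The pads swing forward as they close: fully open they stand 13 mm farther back than shut.
Start: joints at [-1.431, 0.217, 1.613, -0, 1.311, -0.112], TCP at [0.156, -0.605, 0.248] pointing down, gripper open.
Joint ranges: [-2.75, 2.75], [-0.78, 2.1], [0.31, 2.55], [-1.13, 4.27], [0.13, 2.63], [-2.58, 2.58]. Speed limits (rad/s): [2.79, 2.79, 3.14, 3.14, 3.14, 3.14].

INTERFACE

Orientations are given as a rotation vector (axis times angle).
In Python, from station import manip, optics gives the robot as it stands. The module is installed in compiled form; this text tells all that it offers.
- The arm moves only by the shell command python3 -m handwheel 'ROWS' [FORCE]. ROWS is JSON, a list of rows, each a list of 7 numbers: the finger opening in mm, from 0 to 85.4, then the shift along the tool's x, y, z in mm, then the turn, a rotation vector about the tool's x, y, z in degrees. In form: [[gripper, tx, ty, tz, ax, ay, az], ...]. A call has 1 to 12 rows; each row is the pose to reach, as a shift and turn from the pose measured when the call began, along the tool's axes at that moment; what a row does not reach only later rows make up. A row lasts 1/8 s, in which the tool goes at most 62.5 mm and 10.7 degrees, less where a joint would pass 70% of its speed; a pose out of reach is approached as far as the arm can. A call with a gripper value outside its range is refused whole. The fingers move at their own pace and stop on an object; FORCE is the grip in N (left out, the last holds). Time passes only in rows, so rows that repeat a pose let the fingers close. It gives the time, the measured TCP pose, the force and the opening at its end, in the units of the state.
- manip.get_state(): the state, without advancing time (a new reading comes with each control period).
- optics.capture(name): name is "scene" or "top"; returns a dict with "image" (480x640x3 uint8, red, green, blue), "mtx" (3x3 intrinsics, pixels), "extrinsics" (4x4, takes a point from camera to world coordinates). Camera axes: x right, y down, z forward; pixel columns grow to the right and rows downward; lengths in m; the calibration is good to about 2 mm. A picture is of the moment at which its call begins. There is no depth.
- manip.sign_off(): hands the job in, once; it reports no verdict.
The state is a dict: "t": time; "joint_positions": joint angles; "joint_vel": joint speeds; "joint_efforts": joint torques, N m; "tcp_pos": TCP position; "orientation": TCP orientation; "contact_force": force on the tool from outside, world axes, zero at the start; "ft_torque": the same for the moment, N m; "opening": opening from 0.0 (shut) to 1.0 (fully open).
Only numpy, scipy, OpenCV 4.12 (cv2) and the standard library are available. Lean on these libraries where they do the work, as an engineer would, in place of code of your own. Each camera call takes 0.05 s, during which the arm holds its last target.

## Working session

There is one attempt and no reset: what is moved stays moved. The work goes in short steps, Python scripts to look and compute and a shell command to move; the robot and the scene stay as the last step left them, time stands still between calls to the robot, and variables do not carry over. Pictures are saved under pics/ and viewed, and the job is handed in when it is done.

```bash
mkdir -p pics; ls; cat > snap.py <<'E'
import sys,cv2,numpy as np
from station import manip,optics
def snap(tag):
    out={}
    for n in("scene","top"):
        c=optics.capture(n); cv2.imwrite(f"pics/{n}_{tag}.png",c["image"][:,:,::-1]); out[n]=c
        np.savez(f"pics/{n}_{tag}.npz",**c)
    return out
if __name__=="__main__":
    snap(sys.argv[1]); 
    s=manip.get_state(); print({k:np.round(v,4).tolist() for k,v in s.items()})
E
python3 snap.py a; python3 -c "
import numpy as np
for n in('scene','top'):
  d=np.load(f'pics/{n}_a.npz');print(n,d['mtx'].round(1).tolist(),d['extrinsics'].round(4).tolist())"
```

```text
pics
{'t': 0.1, 'joint_positions': [-1.4312, 0.2177, 1.6148, 0.0, 1.3113, -0.1122], 'joint_vel': [0.0009, -0.0024, -0.0044, 0.0001, -0.0007, -0.0026], 'joint_efforts': [-0.0006, -39.8072, -30.4969, -0.0002, 0.0042, 0.0], 'tcp_pos': [0.1556, -0.6046, 0.2471], 'orientation': [2.0883, 0.2666, -2.0884], 'contact_force': [-0.1825, -0.1323, 0.1186], 'ft_torque': [-0.023, 0.0311, -0.0514], 'opening': 1.0017}
scene [[562.7, 0.0, 321.5], [0.0, 562.7, 227.9], [0.0, 0.0, 1.0]] [[0.501, 0.5436, -0.6734, 1.5524], [0.8653, -0.2988, 0.4026, -0.6217], [0.0176, -0.7844, -0.62, 1.0051], [0.0, 0.0, 0.0, 1.0]]
top [[604.5, 0.0, 327.1], [0.0, 604.5, 242.0], [0.0, 0.0, 1.0]] [[0.0284, -0.9881, 0.1511, 0.322], [-0.9995, -0.0302, -0.0094, -0.0124], [0.0139, -0.1507, -0.9885, 1.6406], [0.0, 0.0, 0.0, 1.0]]
```

View pics/scene_a.png

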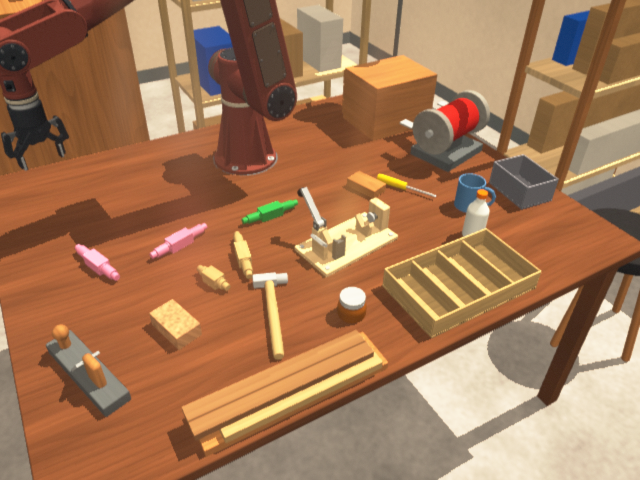

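View pics/top_a.png

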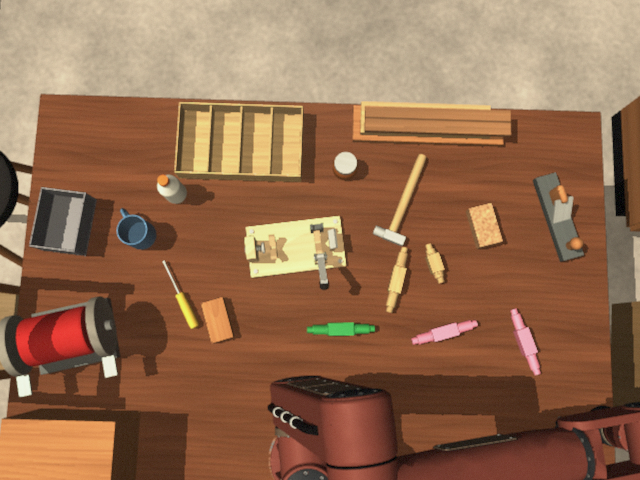

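```bash
python3 - <<'E'
import cv2
t=cv2.imread('pics/top_a.png'); s=cv2.imread('pics/scene_a.png')
cv2.imwrite('pics/z1.png',cv2.resize(t[205:315,235:455],None,fx=3.6,fy=3.6,interpolation=cv2.INTER_CUBIC))
cv2.imwrite('pics/z2.png',cv2.resize(s[175:315,190:410],None,fx=3.6,fy=3.6,interpolation=cv2.INTER_CUBIC))
E
```

```text
(no output)
```

View pics/z1.png

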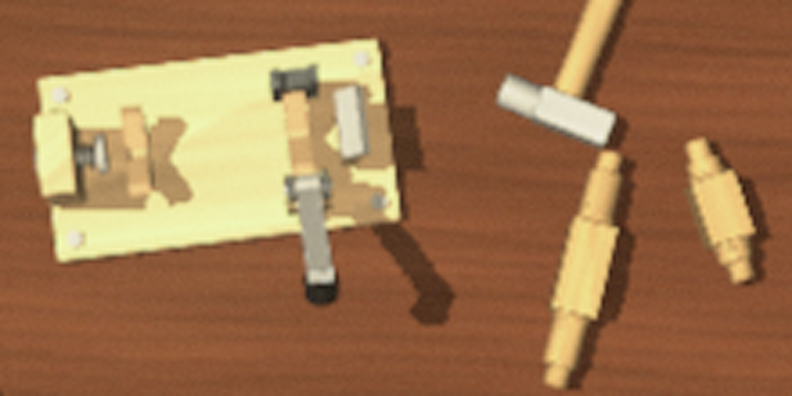

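View pics/z2.png

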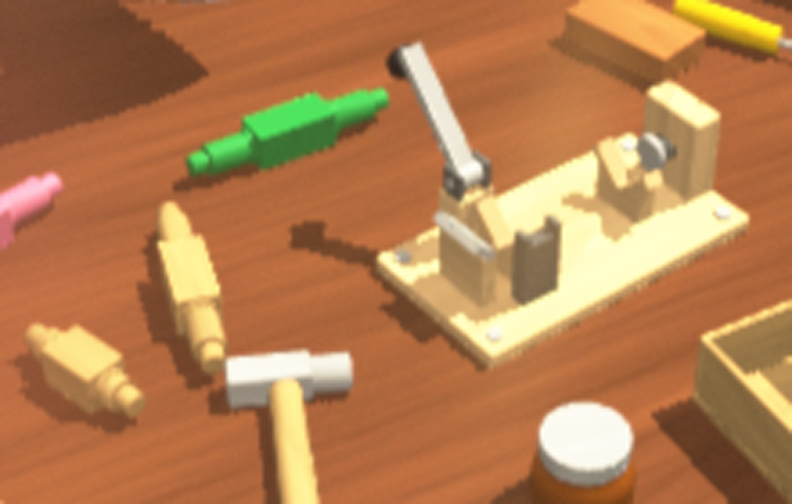

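```bash
cat > geo.py <<'E'
import numpy as np,cv2
def load(n,tag):
    d=np.load(f'pics/{n}_{tag}.npz');return d
def cast(d,px,z):
    K=d['mtx'];T=d['extrinsics'];px=np.atleast_2d(np.asarray(px,float))
    r=(np.c_[px,np.ones(len(px))]@np.linalg.inv(K).T)@T[:3,:3].T
    o=T[:3,3]; return o+r*((z-o[2])/r[:,2])[:,None]
def proj(d,P):
    P=np.atleast_2d(P);T=np.linalg.inv(d['extrinsics']);c=P@T[:3,:3].T+T[:3,3];c=c@d['mtx'].T;return c[:,:2]/c[:,2:]
def tri(da,pa,db,pb):
    A=[];b=[]
    for d,p in((da,pa),(db,pb)):
        T=d['extrinsics'];r=T[:3,:3]@np.linalg.inv(d['mtx'])@np.r_[p,1];r/=np.linalg.norm(r)
        M=np.eye(3)-np.outer(r,r);A.append(M);b.append(M@T[:3,3])
    A=np.vstack(A);b=np.hstack(b);x=np.linalg.lstsq(A,b,rcond=None)[0];return x,np.linalg.norm(A@x-b)
E
python3 - <<'E'
from geo import *
t=load('top','a');im=t['image'];hsv=cv2.cvtColor(im,cv2.COLOR_RGB2HSV)
for p in [(280,230),(300,265),(398,280),(405,258),(435,265),(330,300),(330,265),(258,260),(400,305),(341,237)]: print(p,hsv[p[1],p[0]])
E
```

```text
(280, 230) [ 30  74 239]
(300, 265) [ 32  73 241]
(398, 280) [ 24 110 239]
(405, 258) [ 17 129 172]
(435, 265) [ 21 118 238]
(330, 300) [ 11 157 143]
(330, 265) [ 24  97 221]
(258, 260) [ 17 113 124]
(400, 305) [ 10 156 141]
(341, 237) [ 18 114 179]
```

```bash
python3 - <<'E'
from geo import *
t=load('top','a');s=load('scene','a')
ht=cv2.cvtColor(t['image'],cv2.COLOR_RGB2HSV);hs=cv2.cvtColor(s['image'],cv2.COLOR_RGB2HSV)
def comp(h,seed,lo,hi,box):
    m=cv2.inRange(h,lo,hi);mm=np.zeros_like(m);x0,y0,x1,y1=box;mm[y0:y1,x0:x1]=m[y0:y1,x0:x1]
    n,l=cv2.connectedComponents(mm);return (l==l[seed[1],seed[0]]).astype(np.uint8)
# spindle
for nm,d,h,seed,box in(('top',t,ht,(398,280),(380,245,415,318)),('scene',s,hs,(243,255),(228,228,256,282))):
    m=comp(h,seed,(14,60,165),(33,150,255),box)
    c=max(cv2.findContours(m,0,cv2.CHAIN_APPROX_NONE)[0],key=len)
    r=cv2.minAreaRect(c);print(nm,m.sum(),r)
    q=cast(d,c[:,0,:],0.017)[:,:2];R=cv2.minAreaRect((q*1000).astype(np.float32));print('  world mm',R)
    P=cast(d,np.argwhere(m)[:,::-1],0.020)[:,:2]*1000
    w,v=np.linalg.eigh(np.cov(P.T));print('  pca',P.mean(0),np.degrees(np.arctan2(v[1,1],v[0,1])))
    print('  px',c[:,0].min(0),c[:,0].max(0))
# cradle corners top
off=np.array([235,205]);z=np.array([[40,78],[380,40],[402,218],[60,262]])/3.6+off
C=cast(t,z,0.014);print(C.round(4)*1000, 'mean',C.mean(0))
print([np.linalg.norm(C[i]-C[(i+1)%4]).round(4) for i in range(4)])
zs=np.array([[380,258],[490,362],[745,215]])/3.6+np.array([190,175])
D=cast(s,zs,0.014);print(D.round(4)*1000,(D[0]+D[2])/2,np.linalg.norm(D[0]-D[1]),np.linalg.norm(D[1]-D[2]))
E
```

```text
top 647 ((396.88238525390625, 279.4706115722656), (13.096923828125, 66.93983459472656), 14.03624439239502)
  world mm ((474.3526611328125, -218.99755859375), (35.163185119628906, 181.64614868164062), 76.7586898803711)
  pca [ 473.581286   -217.11416293] 166.95166565130683
  px [386 247] [406 312]
scene 490 ((243.35780334472656, 254.19265747070312), (48.65757369995117, 13.40956974029541), 73.3007583618164)
  world mm ((471.8273010253906, -218.09075927734375), (35.75092697143555, 196.1879119873047), 77.48930358886719)
  pca [ 474.43291014 -219.42316176] 167.0297836837103
  px [234 231] [252 277]
[[606.  194.1  14. ]
 [643.3 -62.8  14. ]
 [507.6 -82.7  14. ]
 [466.8 172.4  14. ]] mean [0.55593732 0.05524156 0.014     ]
[np.float64(0.2595), np.float64(0.1372), np.float64(0.2583), np.float64(0.1408)]
[[513.3 -81.4  14. ]
 [652.4 -66.6  14. ]
 [604.9 192.1  14. ]] [0.55908747 0.05537474 0.014     ] 0.13989812060497872 0.2630634061564079
```

```bash
python3 - <<'E'
from geo import *
t=load('top','a');s=load('scene','a')
off=np.array([235,205])
def edge(d,a,b,n=40,w=4):
    g=cv2.GaussianBlur(cv2.cvtColor(d['image'],cv2.COLOR_RGB2GRAY),(0,0),0.8).astype(np.float32)
    a=np.array(a,float);b=np.array(b,float);u=(b-a)/np.linalg.norm(b-a);nn=np.array([-u[1],u[0]]);P=[]
    for f in np.linspace(.06,.94,n):
        o=a+(b-a)*f;k=np.arange(-w,w+.01,.25);q=(o+k[:,None]*nn).astype(np.float32)
        v=cv2.remap(g,q[:,0].copy(),q[:,1].copy(),1).ravel();gr=np.abs(np.gradient(v))
        if gr.max()>4:i=gr.argmax();P.append(o+k[i]*nn)
    P=np.array(P,np.float32);l=cv2.fitLine(P,cv2.DIST_HUBER,0,.01,.01).ravel();
    res=np.abs((P-l[2:])@np.array([-l[1],l[0]]));print(len(P),'med res',np.median(res));return l
def isect(l,m):
    A=np.array([[l[0],-m[0]],[l[1],-m[1]]]);x=np.linalg.solve(A,m[2:]-l[2:]);return l[2:]+x[0]*l[:2]
z=np.array([[40,78],[380,40],[402,218],[60,262]])/3.6+off
L=[edge(t,z[i],z[(i+1)%4]) for i in (0,1,2)]
L.append(edge(t,z[2]*0.02+z[3]*0.98,z[3]+(z[0]-z[3])*.3,12,3))
c=[isect(L[3],L[0]),isect(L[0],L[1]),isect(L[1],L[2]),isect(L[2],L[3])]
C=cast(t,c,.014)*1000;print(C.round(1),C.mean(0),[np.linalg.norm(C[i]-C[(i+1)%4]).round(1) for i in range(4)])
for a,b in((1,0),(2,3)):
    v=C[a]-C[b];print(np.degrees(np.arctan2(v[0],-v[1])))
for a,b in((0,3),(1,2)):
    v=C[a]-C[b];print(np.degrees(np.arctan2(v[1],v[0])))
# check by projecting known features
yaw=np.radians(8.5);ctr=np.array([.557,.055,0]);R=np.array([[np.cos(yaw),-np.sin(yaw),0],[np.sin(yaw),np.cos(yaw),0],[0,0,1]])
pts={'pad':(0,.082,.055),'stoptopc':(0,-.105,.075),'hinge':(-.045,-.062,.075),'catch':(.037,-.062,.079)}
for k,d in(('top',t),('scene',s)):
    im=cv2.resize(d['image'][:,:,::-1],None,fx=3.6,fy=3.6,interpolation=2)
    for n,p in pts.items():
        q=proj(d,ctr+R@np.array(p))[0]*3.6+1.8-.5;cv2.circle(im,tuple(int(v) for v in q),4,(255,0,255),-1)
    for sx,sy in((-1,-1),(1,-1),(1,1),(-1,1)):
        q=proj(d,ctr+R@np.array([sx*.07,sy*.13,.014]))[0]*3.6+1.3;cv2.circle(im,tuple(int(v) for v in q),4,(0,0,255),-1)
    for f in (-.09,0,.09):
        a=np.radians(167);q=proj(d,np.array([.474+f*np.cos(a),-.2185+f*np.sin(a),.017]))[0]*3.6+1.3;cv2.circle(im,tuple(int(v) for v in q),4,(255,0,0),-1)
    x0,y0=((235,205) if k=='top' else(190,175));im=im[int(y0*3.6):int(y0*3.6)+500,int(x0*3.6):int(x0*3.6)+792];cv2.imwrite(f'pics/ov_{k}.png',im)
E
```

```text
40 med res 0.17902017
40 med res 0.19979171
37 med res 0.15269846
12 med res 0.2625187
[[607.1 198.8  14. ]
 [646.2 -60.1  14. ]
 [507.4 -80.7  14. ]
 [467.8 176.   14. ]] [557.12264678  58.49700915  14.        ] [np.float64(261.8), np.float64(140.3), np.float64(259.7), np.float64(141.1)]
8.583020363071599
8.767762638962727
9.327152476469589
8.459358402816202
```

View pics/ov_top.png

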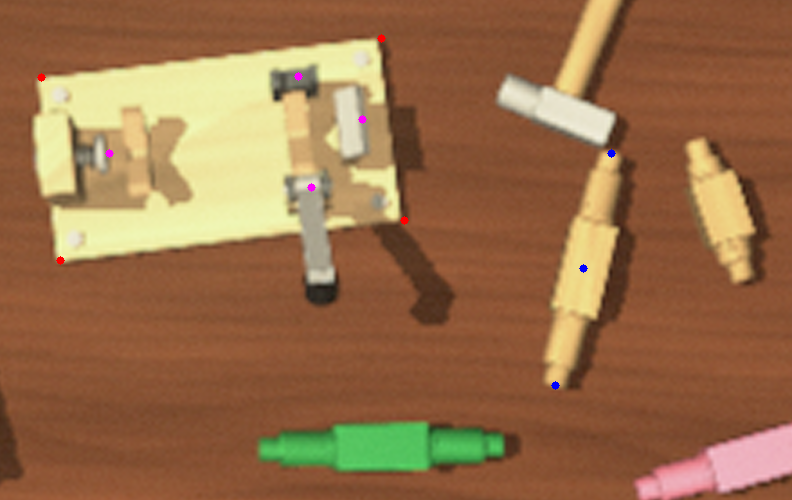

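View pics/ov_scene.png

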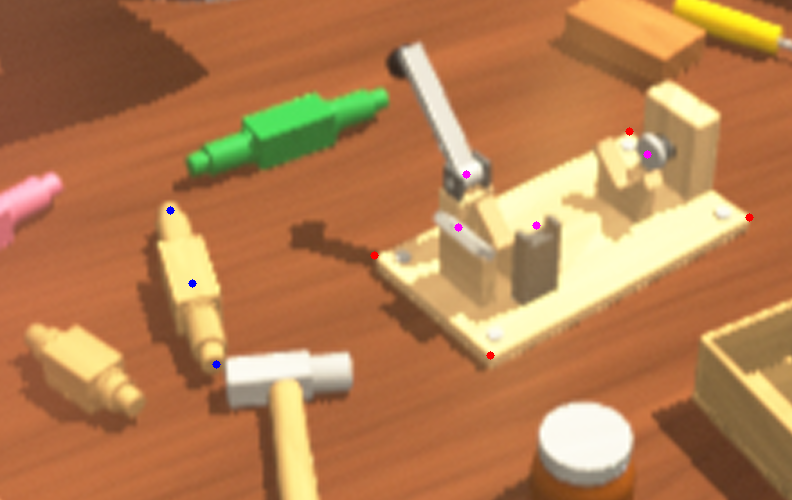

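```bash
cat > plan.py <<'E'
import numpy as np
from scipy.spatial.transform import Rotation as Ro
from station import manip
YAW=np.radians(8.6);CTR=np.array([.558,.056,0])
RC=Ro.from_euler('z',YAW).as_matrix()
def cr(p): return CTR+RC@(np.asarray(p,float)/1000)   # cradle mm -> world m
def Rt(u,n,s):
    z=s*np.asarray(u);x=-np.asarray(n);return np.c_[x,np.cross(z,x),z]
def go(pos,R):
    st=manip.get_state();R0=Ro.from_rotvec(st['orientation']).as_matrix()
    print('t',round(st['t'],2),'shift mm',(R0.T@(np.asarray(pos)-st['tcp_pos'])*1000).round(1),'turn deg',np.degrees(Ro.from_matrix(R0.T@R).as_rotvec()).round(1))
E
python3 - <<'E'
from plan import *
st=manip.get_state();R0=Ro.from_rotvec(st['orientation']).as_matrix();print(R0.round(3))
q=st['joint_positions'];yz=np.degrees(np.arctan2(R0[1,2],R0[0,2]));c=yz-np.degrees(q[0]-q[5]);print('c',c)
for nm,g in(('A',167),('B',-13)):
  for s in(0,180):
    j1=np.degrees(np.arctan2(-.2185,.474));j=j1+c-(g+s);
    j1b=np.degrees(np.arctan2(.056,.558));jb=j1b+c-(98.6+s);w=lambda a:(a+180)%360-180
    print(nm,s,w(j),w(jb))
E
```

```text
[[-0.     0.249 -0.968]
 [ 0.002 -0.968 -0.249]
 [-1.    -0.002 -0.   ]]
c -90.00019793284713
A 0 78.25149613148471 177.13072727601804
A 180 -101.74850386851529 -2.8692727239819646
B 0 -101.74850386851526 177.13072727601804
B 180 78.25149613148471 -2.8692727239819646
```

```bash
python3 - <<'E'
from plan import *
a=np.radians(-13);u=np.array([np.cos(a),np.sin(a),0])
go([.480,-.220,.12],Rt(u,[0,0,1],-1))
E
```

```text
t 0.1 shift mm [ 127.8 -291.4 -409.9] turn deg [27.4  0.   0.1]
```

```bash
python3 -m handwheel '[[70,127.8,-291.4,-409.9,27.4,0,0],[70,127.8,-291.4,-409.9,27.4,0,0],[70,127.8,-291.4,-409.9,27.4,0,0],[70,127.8,-291.4,-409.9,27.4,0,0],[70,127.8,-291.4,-409.9,27.4,0,0],[70,127.8,-291.4,-409.9,27.4,0,0],[70,127.8,-291.4,-409.9,27.4,0,0],[70,127.8,-291.4,-409.9,27.4,0,0],[70,127.8,-291.4,-409.9,27.4,0,0],[70,127.8,-291.4,-409.9,27.4,0,0],[70,127.8,-291.4,-409.9,27.4,0,0],[70,127.8,-291.4,-409.9,27.4,0,0]]' 60; python3 snap.py b; python3 - <<'E'
from plan import *
a=np.radians(-13);u=np.array([np.cos(a),np.sin(a),0])
go([.480,-.220,.023],Rt(u,[0,0,1],-1))
import cv2
t=cv2.imread('pics/top_b.png'); s=cv2.imread('pics/scene_b.png')
cv2.imwrite('pics/b.png',cv2.hconcat([cv2.resize(t[205:325,335:455],(395,395)),cv2.resize(s[175:315,170:310],(395,395))]))
E
```

```text
t: 1.6
tcp_pos: [0.4795, -0.2216, 0.1206]
orientation: [-2.1, 0.24, 2.1]
contact_force: [0.2, 0.5, 0.1]
opening: 0.821
{'t': 1.7, 'joint_positions': [-0.5661, 0.1624, 1.9384, 0.0017, 1.0414, 1.2324], 'joint_vel': [0.0056, 0.0018, 0.0005, 0.0012, 0.0018, 0.0016], 'joint_efforts': [0.0549, -33.0915, -26.1526, 0.0067, 0.0039, -0.0016], 'tcp_pos': [0.4796, -0.2213, 0.1205], 'orientation': [-2.0998, 0.2393, 2.0996], 'contact_force': [-0.2284, 0.1069, -1.1193], 'ft_torque': [-0.0167, -0.0651, -0.0046], 'opening': 0.8162}
t 1.7 shift mm [97.5 -1.2 -0.1] turn deg [-0.1  0.   0.1]
```

View pics/b.png

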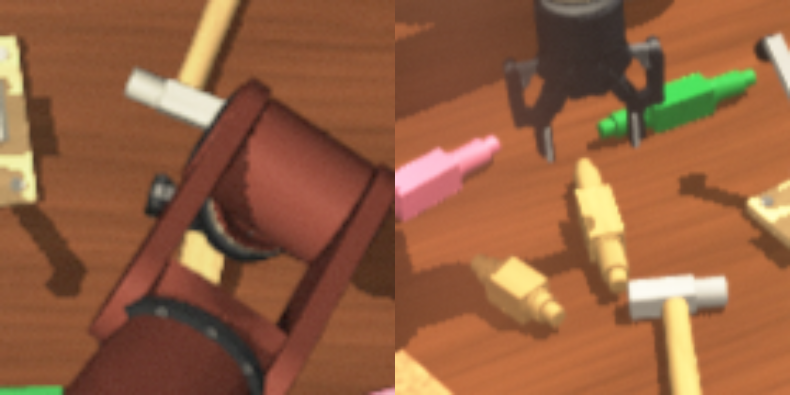

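```bash
python3 -m handwheel '[[70,30,-1,0,0,0,0],[70,60,-1,0,0,0,0],[70,85,-1,0,0,0,0],[70,97.5,-1,0,0,0,0],[70,97.5,-1,0,0,0,0],[70,97.5,-1,0,0,0,0]]' 60; python3 -m handwheel '[[25,0,0,0,0,0,0],[25,0,0,0,0,0,0],[25,0,0,0,0,0,0],[25,0,0,0,0,0,0],[25,0,0,0,0,0,0],[25,0,0,0,0,0,0],[25,0,0,0,0,0,0],[25,0,0,0,0,0,0]]' 60
```

```text
t: 2.45
tcp_pos: [0.4807, -0.2209, 0.0241]
orientation: [-2.102, 0.241, 2.098]
contact_force: [0.6, -0.0, 0.1]
opening: 0.823
t: 3.45
tcp_pos: [0.4819, -0.2215, 0.0254]
orientation: [-2.105, 0.242, 2.096]
contact_force: [-0.4, 0.4, 5.3]
opening: 0.387
```

```bash
python3 -m handwheel '[[25,-20,0,0,0,0,0],[25,-50,0,0,0,0,0],[25,-90,0,0,0,0,0],[25,-130,0,0,0,0,0],[25,-145,0,0,0,0,0],[25,-145,0,0,0,0,0],[25,-145,0,0,0,0,0]]' 60; python3 snap.py c; python3 - <<'E'
import cv2
t=cv2.imread('pics/top_c.png'); s=cv2.imread('pics/scene_c.png')
cv2.imwrite('pics/c.png',cv2.hconcat([cv2.resize(t[205:325,335:455],(395,395)),cv2.resize(s[155:315,150:310],(395,395))]))
E
```

```text
t: 4.32
tcp_pos: [0.4798, -0.2205, 0.168]
orientation: [-2.1, 0.24, 2.099]
contact_force: [0.4, -0.5, -2.1]
opening: 0.386
{'t': 4.425, 'joint_positions': [-0.5646, 0.0969, 1.9101, 0.0018, 1.1349, 1.2342], 'joint_vel': [0.0002, -0.001, -0.0078, 0.0, 0.0009, -0.0025], 'joint_efforts': [0.006, -33.0521, -28.7418, 0.0026, -0.0013, -0.0001], 'tcp_pos': [0.4799, -0.2206, 0.168], 'orientation': [-2.1, 0.2396, 2.0991], 'contact_force': [0.512, 0.2508, -1.5947], 'ft_torque': [-0.013, 0.0195, 0.0257], 'opening': 0.3852}
```

View pics/c.png

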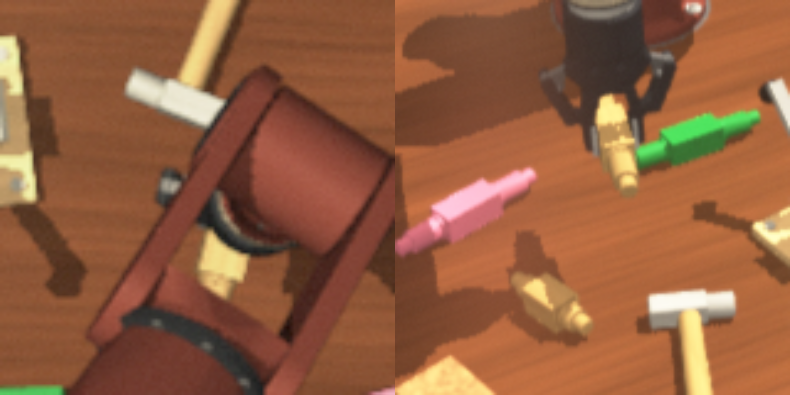

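```bash
cat >> plan.py <<'E'
G,H=7.5,8.
def spin(x,y,z,th):
    """spindle centre cradle mm, stop end raised by th deg -> tool target"""
    t=np.radians(th);u=RC@[0,np.cos(t),-np.sin(t)];n=RC@[0,np.sin(t),np.cos(t)]
    return cr([x,y,z])+(G*u+H*n)/1000,Rt(u,n,-1)
E
python3 -c "
from plan import *
go(*spin(0,-15,232,0))"
```

```text
t 4.42 shift mm [ -71.6 -280.2  -16.2] turn deg [-1.117e+02 -1.000e-01  0.000e+00]
```

```bash
python3 -m handwheel '[[25,-60,0,0,0,0,0],[25,-72,-40,0,-10,0,0],[25,-72,-80,-2,-20,0,0],[25,-72,-120,-4,-30,0,0],[25,-72,-160,-8,-40,0,0],[25,-72,-200,-10,-50,0,0],[25,-72,-240,-12,-60,0,0],[25,-72,-280,-16,-70,0,0],[25,-72,-280,-16,-80,0,0],[25,-72,-280,-16,-90,0,0],[25,-72,-280,-16,-100,0,0],[25,-72,-280,-16,-110,0,0]]' 60;python3 -c "
from plan import *
go(*spin(0,-15,130,0));go(*spin(0,-15,130,12))"
```

```text
t: 5.92
tcp_pos: [0.5581, 0.0485, 0.2385]
orientation: [1.116, 1.269, -1.117]
contact_force: [-0.7, 0.1, -1.4]
opening: 0.382
t 5.92 shift mm [100.5   1.3   0.3] turn deg [-1.4 -0.1  0.1]
t 5.92 shift mm [102.2   1.2  -1.2] turn deg [ -1.4 -12.1   0.3]
```

```bash
python3 -m handwheel '[[25,40,0.5,0,-1.4,-4,0],[25,75,1,0,-1.4,-8,0],[25,102,1,-1,-1.4,-12,0.3],[25,102,1,-1,-1.4,-12,0.3],[25,102,1,-1,-1.4,-12,0.3]]' 60;python3 snap.py d; python3 - <<'E'
from geo import *
from plan import *
go(*spin(0,-15,130,12))
for k,x0,y0,w,h in(('top',235,195,130,100),('scene',270,130,130,150)):
    d=load(k,'d');f=3.9 if k=='scene' else 5
    im=cv2.resize(d['image'][:,:,::-1],None,fx=f,fy=f,interpolation=2)
    t=np.radians(12)
    for l in(-90,-75,-35,35,75,90):
        p=cr([0,-15+l*np.cos(t),130-l*np.sin(t)]);q=proj(d,p)[0]*f+f/2-.5;cv2.circle(im,tuple(int(v) for v in q),4,(255,0,255),-1)
    cv2.imwrite(f'pics/d_{k}.png',im[int(y0*f):int((y0+h)*f),int(x0*f):int((x0+w)*f)])
E
```

```text
t: 6.55
tcp_pos: [0.5591, 0.0497, 0.1368]
orientation: [0.957, 1.113, -1.178]
contact_force: [0.7, 1.0, -0.0]
opening: 0.388
{'t': 6.65, 'joint_positions': [0.0682, 0.2108, 1.8557, -0.2361, 1.0666, 0.0319], 'joint_vel': [-0.0021, -0.0088, -0.0022, -0.001, -0.0009, 0.0044], 'joint_efforts': [0.1863, -35.9155, -26.8733, -0.7157, 0.0498, -0.005], 'tcp_pos': [0.5602, 0.0494, 0.1382], 'orientation': [0.9589, 1.1105, -1.1769], 'contact_force': [0.8406, -0.6308, -1.2959], 'ft_torque': [0.1614, 0.0773, -0.0049], 'opening': 0.3812}
t 6.65 shift mm [ 1.7 -1.2 -1.2] turn deg [-0.  -0.1 -0.2]
```

View pics/d_top.png

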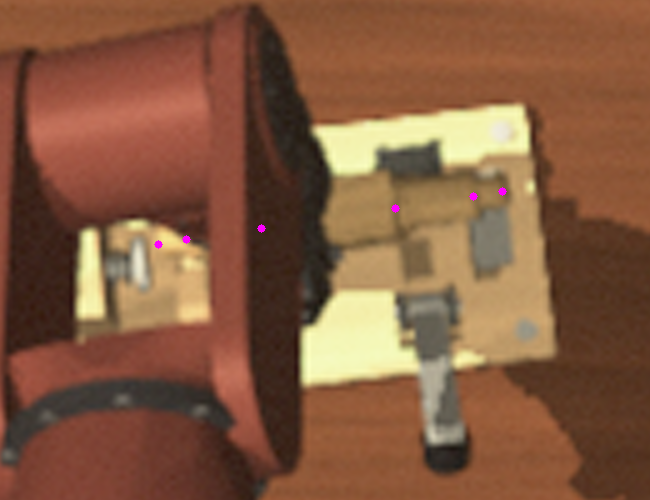

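View pics/d_scene.png

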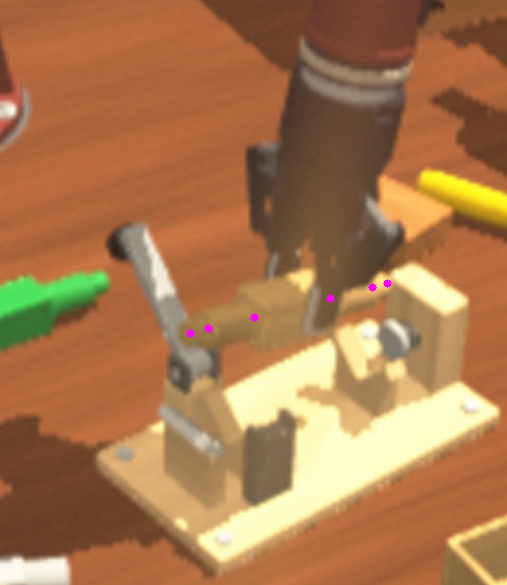

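```bash
sed -i 's/^G,H=7.5/G,H=8.5/' plan.py; python3 -c "
from plan import *
go(*spin(0,-13,75,12))"
```

```text
t 6.65 shift mm [ 55.2  -1.4 -15.5] turn deg [-0.  -0.1 -0.2]
```

```bash
python3 -m handwheel '[[25,20,-1.4,-5,0,0,0],[25,35,-1.4,-10,0,0,0],[25,48,-1.4,-14,0,0,0],[25,55,-1.4,-15.5,0,0,0],[25,55,-1.4,-15.5,0,0,0],[25,55,-1.4,-15.5,0,0,0]]' 60;python3 snap.py e; python3 - <<'E'
from geo import *
from plan import *
go(*spin(0,-13,75,12))
for k,x0,y0,w,h in(('top',235,195,130,100),('scene',270,130,130,150)):
    d=load(k,'e');f=3.9 if k=='scene' else 5
    im=cv2.resize(d['image'][:,:,::-1],None,fx=f,fy=f,interpolation=2)
    t=np.radians(12)
    for l in(-90,-75,-35,35,75,90):
        p=cr([0,-13+l*np.cos(t),75-l*np.sin(t)]);q=proj(d,p)[0]*f+f/2-.5;cv2.circle(im,tuple(int(v) for v in q),3,(255,0,255),-1)
    cv2.imwrite(f'pics/e_{k}.png',im[int(y0*f):int((y0+h)*f),int(x0*f):int((x0+w)*f)])
E
```

```text
t: 7.4
tcp_pos: [0.559, 0.0531, 0.0817]
orientation: [0.959, 1.11, -1.176]
contact_force: [-0.9, 0.3, -1.2]
opening: 0.389
{'t': 7.5, 'joint_positions': [0.075, 0.2919, 1.8809, -0.2523, 0.9634, 0.069], 'joint_vel': [-0.001, -0.001, 0.0001, 0.0006, -0.0013, -0.0002], 'joint_efforts': [-0.0048, -37.6919, -25.1948, -0.6954, 0.0483, -0.0004], 'tcp_pos': [0.5591, 0.0531, 0.0819], 'orientation': [0.9596, 1.1095, -1.176], 'contact_force': [-1.0274, 0.0761, -2.2231], 'ft_torque': [0.2058, -0.0285, -0.0192], 'opening': 0.3867}
t 7.5 shift mm [ 0.8 -0.6 -0.2] turn deg [-0.  -0.1 -0.3]
```

View pics/e_top.png

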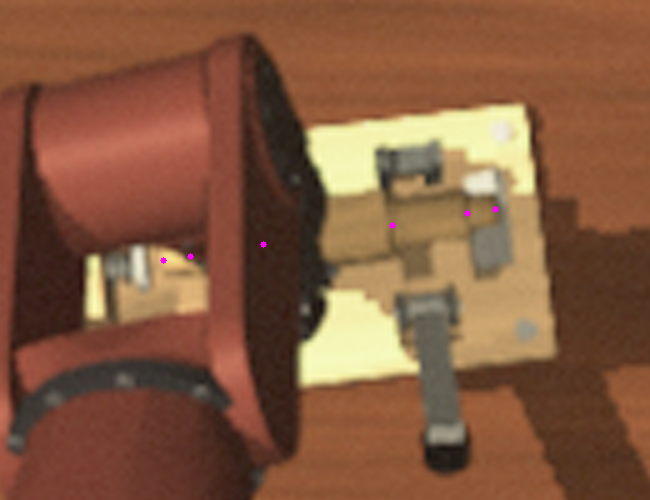

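View pics/e_scene.png

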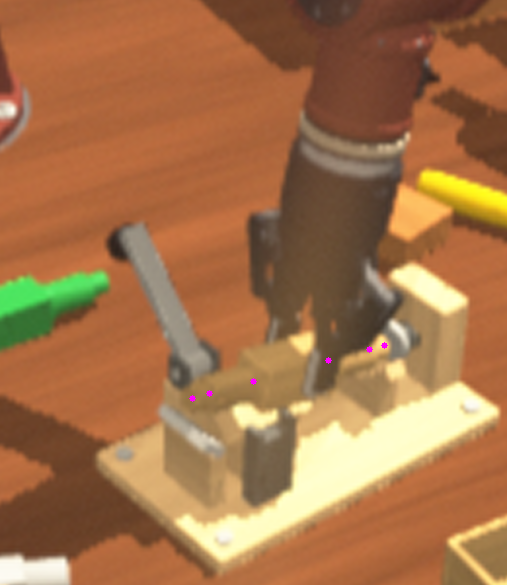

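```bash
python3 -c "
from plan import *
go(*spin(0,-5,75,12));go(*spin(0,5,75,12))"
```

```text
t 7.5 shift mm [-0.8 -0.6 -8. ] turn deg [-0.  -0.1 -0.3]
t 7.5 shift mm [ -2.9  -0.6 -17.8] turn deg [-0.  -0.1 -0.3]
```

```bash
python3 -m handwheel '[[25,0,-0.6,-4,0,0,0],[25,-0.8,-0.6,-8,0,0,0],[25,-0.8,-0.6,-8,0,0,0]]' 60; python3 -m handwheel '[[25,-0.6,0,-3,0,0,0],[25,-1.2,0,-6,0,0,0],[25,-2,0,-9.8,0,0,0],[25,-2,0,-9.8,0,0,0],[25,-2,0,-9.8,0,0,0]]' 60;python3 snap.py f; python3 - <<'E'
from geo import *
from plan import *
go(*spin(0,5,75,12))
for k,x0,y0,w,h in(('scene',290,150,110,130),):
    d=load(k,'f');f=4.5
    im=cv2.resize(d['image'][:,:,::-1],None,fx=f,fy=f,interpolation=2)
    t=np.radians(12)
    for l in(-90,-75,-35,35,75,90):
        p=cr([0,5+l*np.cos(t),75-l*np.sin(t)]);q=proj(d,p)[0]*f+f/2-.5;cv2.circle(im,tuple(int(v) for v in q),3,(255,0,255),-1)
    cv2.imwrite(f'pics/f_{k}.png',im[int(y0*f):int((y0+h)*f),int(x0*f):int((x0+w)*f)])
E
```

```text
t: 7.88
tcp_pos: [0.5574, 0.0611, 0.0813]
orientation: [0.959, 1.109, -1.175]
contact_force: [0.2, -0.4, -0.6]
opening: 0.387
t: 8.5
tcp_pos: [0.5562, 0.0702, 0.0815]
orientation: [0.957, 1.108, -1.176]
contact_force: [0.5, -5.7, 0.4]
opening: 0.388
{'t': 8.6, 'joint_positions': [0.1071, 0.2941, 1.8793, -0.2547, 0.9692, 0.101], 'joint_vel': [-0.0004, 0.0006, 0.0007, 0.0018, -0.0001, -0.0003], 'joint_efforts': [3.2862, -37.3562, -24.8266, 0.7158, -0.1667, 0.0158], 'tcp_pos': [0.5561, 0.0701, 0.0815], 'orientation': [0.9574, 1.108, -1.1759], 'contact_force': [-0.1426, -4.6101, -0.8201], 'ft_torque': [-0.82, -0.096, -0.0002], 'opening': 0.386}
t 8.6 shift mm [ 0.2 -0.2 -0.8] turn deg [ 0.   0.  -0.3]
```

View pics/f_scene.png

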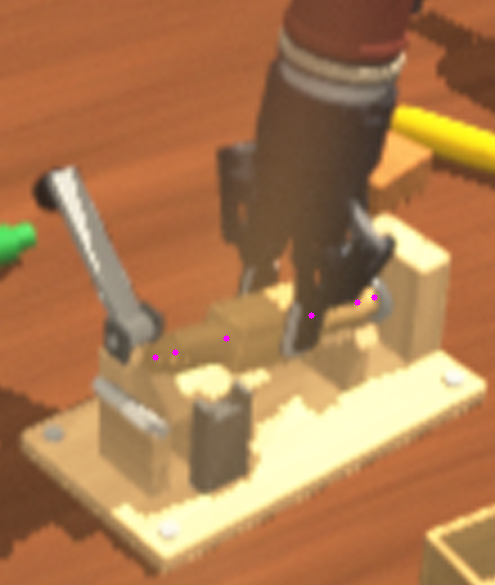

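```bash
python3 -c "
from plan import *
for a in((75,12),(71,8),(66,4),(61,0)): go(*spin(0,7.5,*a))"
```

```text
t 8.6 shift mm [-0.3 -0.2 -3.2] turn deg [ 0.   0.  -0.3]
t 8.6 shift mm [ 3.1 -0.3 -3.5] turn deg [ 0.   4.  -0.3]
t 8.6 shift mm [ 7.4 -0.3 -3.9] turn deg [ 0.   8.  -0.3]
t 8.6 shift mm [11.8 -0.3 -4.3] turn deg [ 0.1 12.  -0.3]
```

```bash
python3 -m handwheel '[[25,-0.3,-0.2,-3.2,0,0,0],[25,-0.3,-0.2,-3.2,0,0,0],[25,1.5,-0.3,-3.3,0,2,0],[25,3.1,-0.3,-3.5,0,4,0],[25,3.1,-0.3,-3.5,0,4,0]]' 60; python3 -m handwheel '[[25,2.2,0,-0.4,0,2,0],[25,4.3,0,-0.7,0,4,0],[25,4.3,0,-0.7,0,4,0],[25,4.3,0,-0.7,0,4,0]]' 60;python3 snap.py g; python3 - <<'E'
from geo import *
from plan import *
go(*spin(0,7.5,66,4))
t=np.radians(4)
ims=[]
for k,x0,y0,w,h,f in(('scene',290,170,90,115,4.4),('top',290,195,75,100,5)):
    d=load(k,'g')
    im=cv2.resize(d['image'][:,:,::-1],None,fx=f,fy=f,interpolation=2)
    for l in(-90,-75,-35):
        p=cr([0,7.5+l*np.cos(t),66-l*np.sin(t)]);q=proj(d,p)[0]*f+f/2-.5;cv2.circle(im,tuple(int(v) for v in q),3,(255,0,255),-1)
    ims.append(cv2.resize(im[int(y0*f):int((y0+h)*f),int(x0*f):int((x0+w)*f)],(390,500)))
cv2.imwrite('pics/g.png',cv2.hconcat(ims))
E
```

```text
t: 9.22
tcp_pos: [0.5556, 0.0712, 0.0772]
orientation: [1.004, 1.162, -1.151]
contact_force: [2.2, -5.6, -4.6]
opening: 0.384
t: 9.72
tcp_pos: [0.5557, 0.0699, 0.0721]
orientation: [1.049, 1.215, -1.124]
contact_force: [2.7, -6.2, -3.7]
opening: 0.386
{'t': 9.825, 'joint_positions': [0.038, 0.2961, 1.8858, -0.0907, 0.9483, -0.0608], 'joint_vel': [0.0011, 0.0013, 0.0022, 0.0003, -0.0009, 0.0007], 'joint_efforts': [3.634, -39.2681, -25.2979, 1.3737, 0.4074, -0.0886], 'tcp_pos': [0.5557, 0.07, 0.0721], 'orientation': [1.0491, 1.215, -1.1241], 'contact_force': [2.5381, -6.0349, -3.0993], 'ft_torque': [-1.1747, -0.3735, -0.0364], 'opening': 0.385}
t 9.82 shift mm [-1.4  0.2 -2.2] turn deg [ 0.1  0.3 -0.3]
```

View pics/g.png

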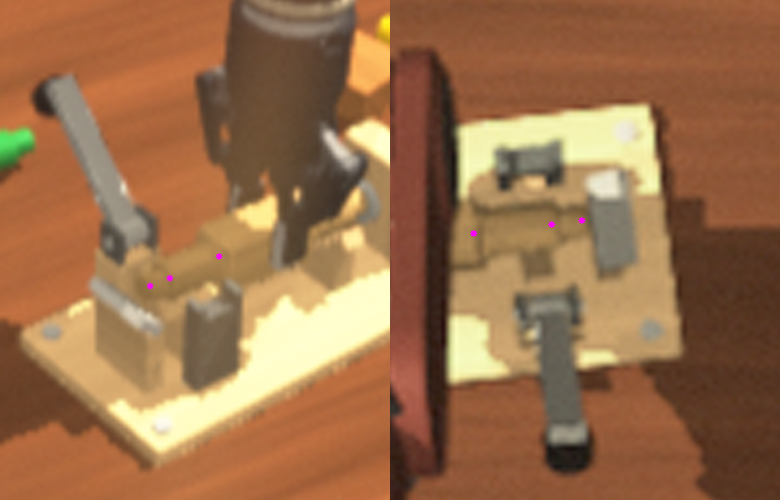

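```bash
python3 -c "
from plan import *
for a in((66,4),(63,2),(60,0)): go(*spin(0,9.5,*a))"
```

```text
t 9.82 shift mm [-1.6  0.2 -4.2] turn deg [ 0.1  0.3 -0.3]
t 9.82 shift mm [ 1.1  0.2 -4.2] turn deg [ 0.1  2.3 -0.3]
t 9.82 shift mm [ 3.8  0.2 -4.1] turn deg [ 0.1  4.3 -0.3]
```

```bash
python3 -m handwheel '[[25,-1,0,-4.2,0,0,0],[25,0,0,-4.2,0,1.2,0],[25,1,0,-4.2,0,2.3,0],[25,1,0,-4.2,0,2.3,0]]' 60; python3 -m handwheel '[[25,1.3,0,0,0,1,0],[25,2.7,0,0,0,2,0],[25,2.7,0,0,0,2,0],[25,2.7,0,0,0,2,0]]' 60;python3 snap.py h; python3 - <<'E'
from geo import *
from plan import *
go(*spin(0,5,55,0))
ims=[]
for k,x0,y0,w,h,f in(('scene',290,170,90,115,4.4),('top',290,195,75,100,5)):
    d=load(k,'h')
    im=cv2.resize(d['image'][:,:,::-1],None,fx=f,fy=f,interpolation=2)
    ims.append(cv2.resize(im[int(y0*f):int((y0+h)*f),int(x0*f):int((x0+w)*f)],(390,500)))
cv2.imwrite('pics/h.png',cv2.hconcat(ims))
E
```

```text
t: 10.32
tcp_pos: [0.5552, 0.0723, 0.0699]
orientation: [1.074, 1.244, -1.109]
contact_force: [2.3, -8.0, -5.5]
opening: 0.382
t: 10.82
tcp_pos: [0.5555, 0.0708, 0.0669]
orientation: [1.095, 1.27, -1.095]
contact_force: [0.8, -6.7, -2.2]
opening: 0.385
{'t': 10.925, 'joint_positions': [0.004, 0.3031, 1.8872, -0.0058, 0.9454, -0.1452], 'joint_vel': [-0.0019, -0.0007, 0.0017, -0.0023, -0.0, -0.0018], 'joint_efforts': [3.8223, -38.4032, -24.7001, 1.6623, 0.3247, -0.0031], 'tcp_pos': [0.5555, 0.0708, 0.0669], 'orientation': [1.095, 1.2697, -1.0946], 'contact_force': [1.0781, -6.478, -2.0773], 'ft_torque': [-1.1582, -0.2041, -0.0263], 'opening': 0.386}
t 10.93 shift mm [3.9 0.2 1.5] turn deg [ 0.1  0.3 -0.3]
```

View pics/h.png

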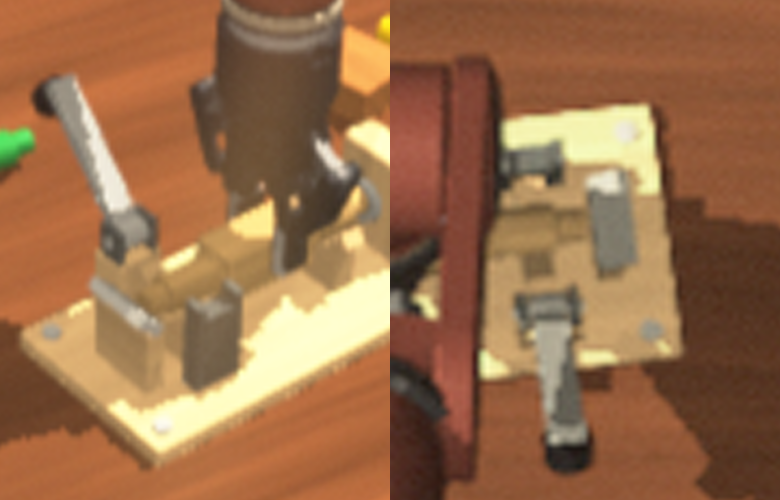

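```bash
python3 -m handwheel '[[25,2,0,-2.5,0,0.3,0],[25,4,0,-2.5,0,0.3,0],[25,5,0,-2.5,0,0.3,0],[25,6,0,-2.5,0,0.3,0],[25,6,0,-2.5,0,0.3,0],[25,6,0,-2.5,0,0.3,0]]' 60;python3 snap.py i; python3 - <<'E'
from geo import *
from plan import *
go(*spin(0,5,55,0))
ims=[]
for k,x0,y0,w,h,f in(('scene',290,170,90,115,4.4),('top',290,195,75,100,5)):
    d=load(k,'i')
    im=cv2.resize(d['image'][:,:,::-1],None,fx=f,fy=f,interpolation=2)
    ims.append(cv2.resize(im[int(y0*f):int((y0+h)*f),int(x0*f):int((x0+w)*f)],(390,500)))
cv2.imwrite('pics/i.png',cv2.hconcat(ims))
E
```

```text
t: 11.68
tcp_pos: [0.5561, 0.0721, 0.0643]
orientation: [1.096, 1.273, -1.093]
contact_force: [-7.4, -8.1, 17.8]
opening: 0.382
{'t': 11.775, 'joint_positions': [0.0048, 0.3087, 1.8859, -0.0024, 0.9418, -0.1475], 'joint_vel': [0.0004, -0.0011, 0.0003, 0.0013, -0.0005, -0.0014], 'joint_efforts': [3.6492, -29.482, -21.9497, 1.5318, -2.1444, 0.1264], 'tcp_pos': [0.5561, 0.0721, 0.0643], 'orientation': [1.096, 1.2725, -1.0927], 'contact_force': [-8.5774, -8.2206, 16.8371], 'ft_torque': [-0.8202, 1.1851, 0.1657], 'opening': 0.3897}
t 11.78 shift mm [ 1.3 -0.5  2.7] turn deg [ 0.2  0.2 -0.3]
```

View pics/i.png

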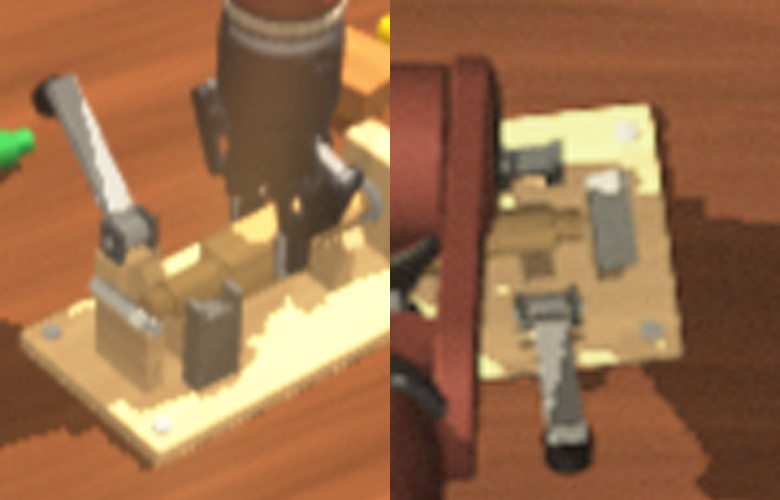

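```bash
python3 -m handwheel '[[25,0,-1.5,-2,0,0,0],[25,0,-2,-2,0,0,0],[25,3,-2,-2,0,0,0],[25,3,-2,-2,0,0,0]]' 60
```

```text
t: 12.28
tcp_pos: [0.5559, 0.0725, 0.0644]
orientation: [1.095, 1.269, -1.091]
contact_force: [-3.3, -9.1, 12.1]
opening: 0.382
```

```bash
python3 -m handwheel '[[25,1,-1,2,0,0,0],[25,1,-1,4,0,0,0],[25,1,-1,6,0,0,0],[25,1,-1,6,0,0,0]]' 60; python3 -m handwheel '[[25,2,-0.5,2,0,0,0],[25,2,-0.5,2,0,0,0],[25,2,-0.5,2,0,0,0]]' 60; python3 -c "
from plan import *
go(*spin(0,0,55,0))"
```

```text
t: 12.78
tcp_pos: [0.5566, 0.0672, 0.0645]
orientation: [1.098, 1.268, -1.09]
contact_force: [-1.7, -1.2, 6.3]
opening: 0.386
t: 13.15
tcp_pos: [0.5567, 0.0672, 0.0644]
orientation: [1.1, 1.271, -1.089]
contact_force: [-4.6, 2.0, 13.2]
opening: 0.393
t 13.15 shift mm [ 1.4 -0.4  2.8] turn deg [ 0.2  0.  -0.6]
```

```bash
python3 -m handwheel '[[60,0,0,0,0,0,0],[60,0,0,0,0,0,0],[60,0,0,0,0,0,0],[60,0,0,0,0,0,0],[60,0,0,0,0,0,0]]' 60; python3 -m handwheel '[[60,-30,0,0,0,0,0],[60,-80,0,0,0,0,0],[60,-130,0,0,0,0,0],[60,-160,0,-120,0,0,0],[60,-160,0,-170,0,0,0],[60,-160,0,-170,0,0,0],[60,-160,0,-170,0,0,0]]' 60;python3 snap.py j; python3 - <<'E'
from geo import *
from plan import *
for k,x0,y0,w,h,f in(('scene',290,170,110,115,5),('top',235,195,130,100,6)):
    d=load(k,'j')
    im=cv2.resize(d['image'][:,:,::-1],None,fx=f,fy=f,interpolation=2)
    for l in(-90,-75,-35,35,75,90):
        p=cr([0,l,55]);q=proj(d,p)[0]*f+f/2-.5;cv2.circle(im,tuple(int(v) for v in q),3,(255,0,255),-1)
    cv2.imwrite(f'pics/j_{k}.png',im[int(y0*f):int((y0+h)*f),int(x0*f):int((x0+w)*f)])
E
```

```text
t: 13.78
tcp_pos: [0.5565, 0.0671, 0.0641]
orientation: [1.1, 1.271, -1.089]
contact_force: [0.6, 0.8, 0.0]
opening: 0.704
t: 14.65
tcp_pos: [0.5288, 0.238, 0.225]
orientation: [1.099, 1.273, -1.084]
contact_force: [-0.0, -0.0, -0.2]
opening: 0.705
{'t': 14.75, 'joint_positions': [0.2981, 0.1365, 1.7535, -0.0025, 1.2428, 0.1448], 'joint_vel': [-0.0325, 0.0008, 0.0099, 0.0009, 0.0011, -0.0003], 'joint_efforts': [0.8862, -35.8699, -30.0748, 0.065, -0.0483, 0.0052], 'tcp_pos': [0.5289, 0.235, 0.2239], 'orientation': [1.0989, 1.2712, -1.0886], 'contact_force': [0.2665, -0.5698, 0.2221], 'ft_torque': [-0.0332, 0.0316, -0.0406], 'opening': 0.7031}
```

View pics/j_scene.png

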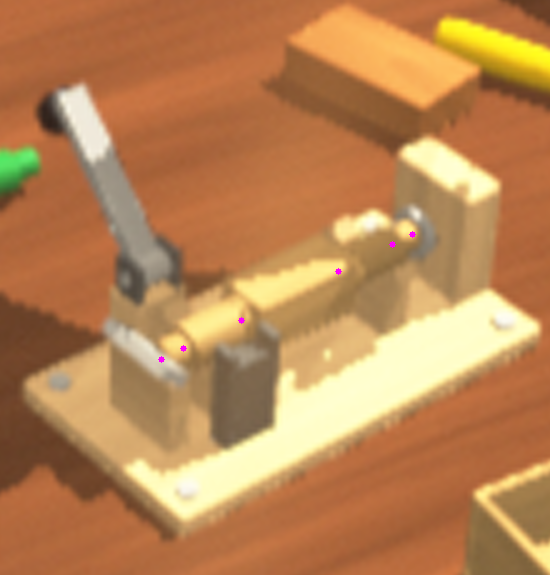

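View pics/j_top.png

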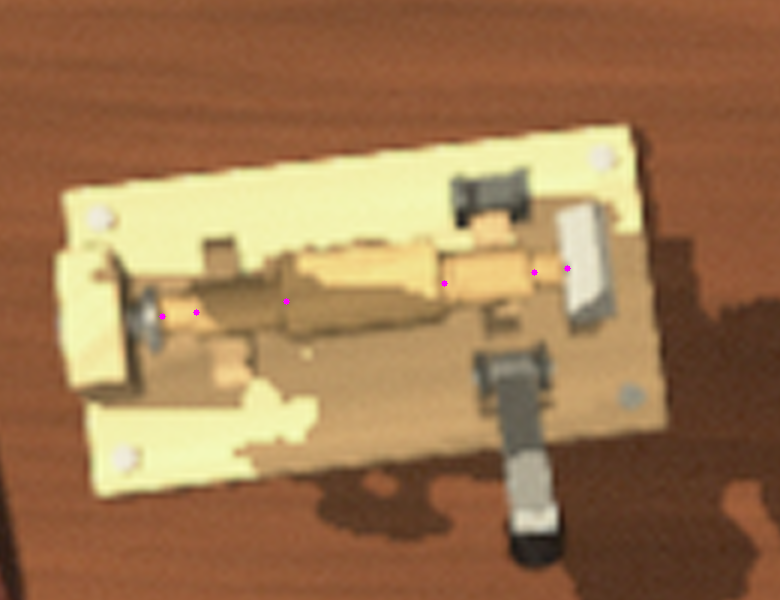

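```bash
python3 - <<'E'
from geo import *
from plan import *
P={}
for k,c in(('scene',(300,192)),('top',(324,286))):
    d=load(k,'j');h=d['image'].max(2);m=np.zeros_like(h);x,y=c;m[y-8:y+9,x-8:x+9]=(h[y-8:y+9,x-8:x+9]<50)
    n,l,st,ce=cv2.connectedComponentsWithStats(m);i=1+st[1:,4].argmax();print(k,st[i],ce[i]);P[k]=ce[i]
X,e=tri(load('scene','j'),P['scene'],load('top','j'),P['top']);print(X,e)
c=RC.T@(X-CTR)*1000;print('cradle',c)
ang=np.degrees(np.arctan2(c[2]-75,c[0]+45));print('r',np.hypot(c[2]-75,c[0]+45),'phi',ang-np.degrees(np.arctan2(14,97)))
# bar tip corner
for k,f,x0,y0,pts in(('scene',5,290,170,[(84,92)]),('top',6,235,195,[(535,520)])):
    P[k]=np.array(pts[0])/f+[x0,y0]
X,e=tri(load('scene','j'),P['scene'],load('top','j'),P['top']);c=RC.T@(X-CTR)*1000;print(c,e)
E
```

```text
Traceback (most recent call last):
ValueError: attempt to get argmax of an empty sequence
```

```bash
python3 - <<'E'
from geo import *
from plan import *
P={}
for k,c,th in(('scene',(300,192),75),('top',(324,286),75)):
    d=load(k,'j');h=d['image'].max(2);m=np.zeros_like(h);x,y=c;print(h[y-8:y+9:2,x-8:x+9:2]);m[y-8:y+9,x-8:x+9]=(h[y-8:y+9,x-8:x+9]<th)
    n,l,st,ce=cv2.connectedComponentsWithStats(m);i=1+st[1:,4].argmax();print(k,st[i],ce[i]);P[k]=ce[i]
X,e=tri(load('scene','j'),P['scene'],load('top','j'),P['top']);print(X,e)
c=RC.T@(X-CTR)*1000;print('cradle',c)
ang=np.degrees(np.arctan2(c[2]-75,c[0]+45));print('r',np.hypot(c[2]-75,c[0]+45),'phi',ang-np.degrees(np.arctan2(14,97)))
E
```

```text
[[179 178 175 172 171 168 164 164 166]
 [173 169 167 163 162 160 170 190 172]
 [162 163 164 157 130 193 226 234 181]
 [165 169 170  92  92 222 240 239 214]
 [178 182 174  59  66 150 239 239 235]
 [185 188 187  79  51 105 230 239 238]
 [195 199 200 170 104 104 155 239 240]
 [200 195 190 186 179 180 148 232 239]
 [179 214 219 177 180 179 165 166 240]]
scene [298 190   4   6  15] [299.33333333 192.93333333]
[[147 148 173 177 173 161  91  94  92]
 [148 149 165 205 188 217  73  92  92]
 [147 134 143 209 213 196  49  90  86]
 [144 142  52  59  48  45  42  88  86]
 [140 139  39  46  46  42  45  82  81]
 [139 140 100  41  47  37  85  86  82]
 [142 142 144 128 119 136 135  86  84]
 [138 143 139 139 145 141 139 124  83]
 [138 139 141 141 141 142 143 133  88]]
top [320 280  10  10  53] [324.66037736 285.58490566]
[ 0.44104908 -0.02651435  0.12961726] 0.00420942212264767
cradle [-127.97477884  -64.09829601  129.61726065]
r 99.33709823307497 phi 138.43273611382597
```

```bash
cat >> plan.py <<'E'
def bar(phi,off=14,y=-62,dz=0,dx=0):
    p=np.radians(phi);K=[-45+97*np.cos(p)-off*np.sin(p)+dx,y,75+97*np.sin(p)+off*np.cos(p)+dz]
    return cr(K),Rt(RC@[1,0,0],[0,0,1],-1)
E
python3 -c "
from plan import *
go(*bar(136,dz=90));print(bar(136)[0])"
```

```text
t 14.75 shift mm [   0.7 -123.5  242.9] turn deg [90.2 -0.4 -0.5]
[ 0.44416986 -0.02392022  0.1323111 ]
```

```bash
python3 -m handwheel '[[50,-10,-15,30,10,0,0],[50,-10,-30,60,20,0,0],[50,-10,-45,90,30,0,0],[50,-10,-60,120,40,0,0],[50,-10,-75,150,50,0,0],[50,-10,-90,180,60,0,0],[50,-5,-105,210,70,0,0],[50,0,-123,243,80,0,0],[50,0.7,-123.5,243,90,-0.4,-0.5],[50,0.7,-123.5,243,90,-0.4,-0.5],[50,0.7,-123.5,243,90,-0.4,-0.5]]' 20;python3 snap.py k;python3 - <<'E'
from geo import *
from plan import *
go(*bar(136))
d=load('scene','k');cv2.imwrite('pics/k.png',cv2.resize(d['image'][100:280,240:400,::-1],None,fx=3.3,fy=3.3,interpolation=2))
E
```

```text
t: 16.12
tcp_pos: [0.4441, -0.0246, 0.2222]
orientation: [2.139, 0.167, -2.142]
contact_force: [0.2, 0.6, 0.6]
opening: 0.584
{'t': 16.225, 'joint_positions': [-0.2119, -0.1557, 2.0463, -0.0005, 1.252, 1.2033], 'joint_vel': [0.0077, -0.0003, -0.0007, 0.0016, -0.0004, 0.0088], 'joint_efforts': [-0.1796, -22.9711, -29.615, -0.0118, 0.0044, -0.0108], 'tcp_pos': [0.4442, -0.0241, 0.2223], 'orientation': [2.1391, 0.1668, -2.1414], 'contact_force': [1.0397, 0.0274, -0.905], 'ft_torque': [-0.0017, 0.0236, -0.0096], 'opening': 0.5872}
t 16.23 shift mm [90.  -0.2 -0.1] turn deg [ 0.3  0.1 -0. ]
```

View pics/k.png

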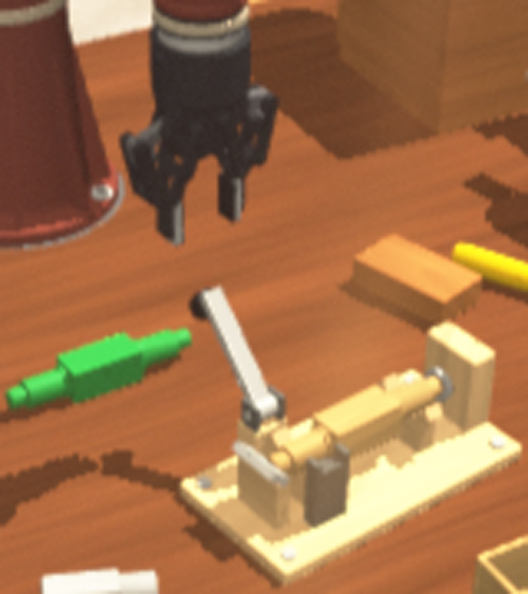

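```bash
python3 -m handwheel '[[50,30,0,0,0,0,0],[50,60,0,0,0,0,0],[50,78,0,0,0,0,0],[50,86,0,0,0,0,0],[50,86,0,0,0,0,0],[50,86,0,0,0,0,0]]' 20;python3 -m handwheel '[[10,0,0,0,0,0,0],[10,0,0,0,0,0,0],[10,0,0,0,0,0,0],[10,0,0,0,0,0,0],[10,0,0,0,0,0,0],[10,0,0,0,0,0,0],[10,0,0,0,0,0,0]]' 20;python3 snap.py l;python3 - <<'E'
from geo import *
from plan import *
d=load('scene','l');cv2.imwrite('pics/l.png',cv2.resize(d['image'][130:280,240:400,::-1],None,fx=3.8,fy=3.8,interpolation=2))
for a in range(136,14,-10): print(a);go(*bar(a))
E
```

```text
t: 16.98
tcp_pos: [0.445, -0.0242, 0.1373]
orientation: [2.141, 0.167, -2.139]
contact_force: [-0.4, -0.2, 0.7]
opening: 0.588
t: 17.85
tcp_pos: [0.4445, -0.0219, 0.1376]
orientation: [2.143, 0.172, -2.143]
contact_force: [-0.2, 8.6, 2.1]
opening: 0.274
{'t': 17.95, 'joint_positions': [-0.2101, -0.0415, 2.1169, 0.0053, 1.0673, 1.2031], 'joint_vel': [-0.0011, -0.0008, 0.0005, 0.0007, -0.0009, 0.0001], 'joint_efforts': [-3.1946, -24.4005, -27.5512, -1.7499, -0.8446, -0.0313], 'tcp_pos': [0.4445, -0.0219, 0.1376], 'orientation': [2.1432, 0.1716, -2.1426], 'contact_force': [-0.9018, 7.1318, 2.559], 'ft_torque': [1.1799, 0.2066, -0.0275], 'opening': 0.2681}
136
t 17.95 shift mm [5.3 2.  0.7] turn deg [ 0.3 -0.   0.3]
126
t 17.95 shift mm [ -7.6   2.  -10.5] turn deg [ 0.3 -0.   0.3]
116
t 17.95 shift mm [-18.4   2.  -23.7] turn deg [ 0.3 -0.   0.3]
106
t 17.95 shift mm [-26.7   2.  -38.6] turn deg [ 0.3 -0.   0.3]
96
t 17.95 shift mm [-32.3   2.1 -54.8] turn deg [ 0.3 -0.   0.3]
86
t 17.95 shift mm [-35.1   2.1 -71.6] turn deg [ 0.3 -0.   0.3]
76
t 17.95 shift mm [-34.8   2.2 -88.7] turn deg [ 0.3 -0.   0.3]
66
t 17.95 shift mm [ -31.6    2.3 -105.5] turn deg [ 0.3 -0.   0.3]
56
t 17.95 shift mm [ -25.5    2.4 -121.5] turn deg [ 0.3 -0.   0.3]
46
t 17.95 shift mm [ -16.8    2.5 -136.1] turn deg [ 0.3 -0.   0.3]
36
t 17.95 shift mm [  -5.6    2.7 -149.1] turn deg [ 0.3 -0.   0.3]
26
t 17.95 shift mm [   7.6    2.8 -159.9] turn deg [ 0.3 -0.   0.3]
16
t 17.95 shift mm [  22.5    2.9 -168.2] turn deg [ 0.3 -0.   0.3]
```

View pics/l.png

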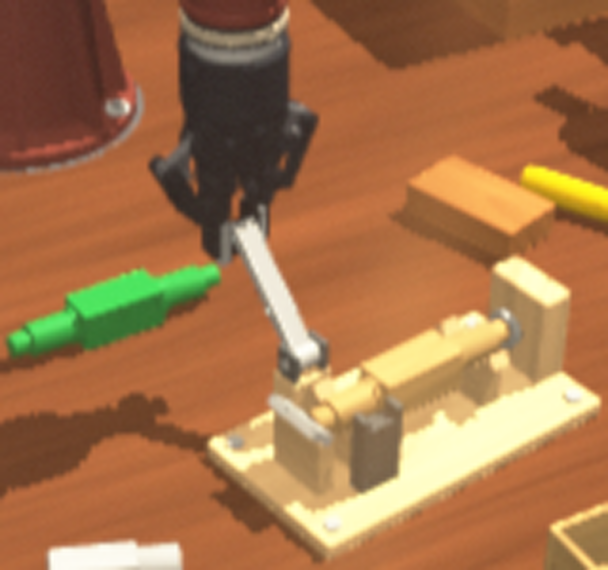

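```bash
python3 -m handwheel '[[10,-6,-1.5,-5,0,0,0],[10,-13,-1.5,-11,0,0,0],[10,-19,-1.5,-18,0,0,0],[10,-24,-1.5,-24.5,0,0,0],[10,-28,-1.5,-32,0,0,0],[10,-32,-1.5,-39,0,0,0],[10,-35,-1.5,-47,0,0,0],[10,-37.5,-1.5,-55.5,0,0,0],[10,-39.2,-1.5,-64,0,0,0],[10,-40.4,-1.5,-72,0,0,0],[10,-40.4,-1.5,-72,0,0,0]]' 20;python3 snap.py m;python3 - <<'E'
from geo import *
from plan import *
d=load('scene','m');cv2.imwrite('pics/m.png',cv2.resize(d['image'][110:280,240:400,::-1],None,fx=3.5,fy=3.5,interpolation=2))
for a in range(86,14,-10): print(a);go(*bar(a))
E
```

```text
t: 19.32
tcp_pos: [0.516, -0.0105, 0.1783]
orientation: [2.142, 0.169, -2.142]
contact_force: [0.6, -5.5, -3.3]
opening: 0.27
{'t': 19.425, 'joint_positions': [-0.158, 0.0579, 1.9305, 0.0029, 1.1535, 1.2564], 'joint_vel': [0.0006, -0.003, 0.0032, -0.0005, -0.0018, 0.0014], 'joint_efforts': [2.7133, -32.3073, -28.9943, 1.4069, 0.4392, 0.0321], 'tcp_pos': [0.5159, -0.0105, 0.1783], 'orientation': [2.1422, 0.1694, -2.1415], 'contact_force': [0.8261, -6.1697, -3.5975], 'ft_torque': [-0.8664, -0.0904, -0.0079], 'opening': 0.273}
86
t 19.43 shift mm [5.6 2.5 0.6] turn deg [ 0.3 -0.   0.1]
76
t 19.43 shift mm [  5.8   2.6 -16.5] turn deg [ 0.3 -0.   0.1]
66
t 19.43 shift mm [  9.    2.7 -33.3] turn deg [ 0.3 -0.   0.1]
56
t 19.43 shift mm [ 15.1   2.8 -49.2] turn deg [ 0.3 -0.   0.1]
46
t 19.43 shift mm [ 23.9   2.9 -63.9] turn deg [ 0.3 -0.   0.1]
36
t 19.43 shift mm [ 35.    3.  -76.8] turn deg [ 0.3 -0.   0.1]
26
t 19.43 shift mm [ 48.3   3.1 -87.6] turn deg [ 0.3 -0.   0.1]
16
t 19.43 shift mm [ 63.2   3.2 -95.9] turn deg [ 0.3 -0.   0.1]
```

View pics/m.png

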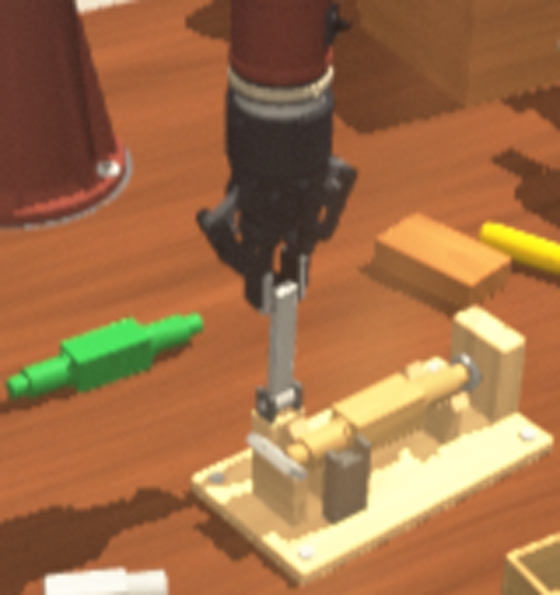

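```bash
python3 -m handwheel '[[10,-0.3,1,-8.5,0,0,0],[10,0,1,-17,0,0,0],[10,1.3,1,-25.5,0,0,0],[10,3.4,1,-34,0,0,0],[10,6.2,1,-42,0,0,0],[10,9.5,1,-50,0,0,0],[10,13.7,1,-57.5,0,0,0],[10,18.3,1,-64.5,0,0,0],[10,23.6,1,-71,0,0,0],[10,29.4,1,-77.4,0,0,0],[10,36,1,-83,0,0,0],[10,42.7,1,-88.2,0,0,0]]' 20;python3 snap.py n;python3 - <<'E'
from geo import *
from plan import *
d=load('scene','n');cv2.imwrite('pics/n.png',cv2.resize(d['image'][130:280,260:420,::-1],None,fx=3.8,fy=3.8,interpolation=2))
for a in (26,20,16,12): print(a);go(*bar(a))
E
```

```text
t: 20.92
tcp_pos: [0.6056, 0.0028, 0.1366]
orientation: [2.148, 0.17, -2.136]
contact_force: [2.0, 6.0, 3.8]
opening: 0.265
{'t': 21.025, 'joint_positions': [-0.1131, 0.2903, 1.7483, 0.0049, 1.0973, 1.3006], 'joint_vel': [-0.0001, -0.0097, 0.0037, 0.0, 0.0046, -0.0022], 'joint_efforts': [-3.0968, -37.4933, -24.5598, -1.4484, 0.6103, -0.0709], 'tcp_pos': [0.606, 0.0029, 0.1361], 'orientation': [2.1491, 0.1697, -2.1354], 'contact_force': [3.0018, 4.91, 3.7096], 'ft_torque': [0.8255, -0.3448, -0.0923], 'opening': 0.2687}
26
t 21.02 shift mm [6.  2.3 3.5] turn deg [ 0.3 -0.4  0.2]
20
t 21.02 shift mm [14.8  2.4 -1.7] turn deg [ 0.3 -0.4  0.2]
16
t 21.02 shift mm [20.9  2.4 -4.7] turn deg [ 0.3 -0.4  0.2]
12
t 21.02 shift mm [27.3  2.4 -7.3] turn deg [ 0.3 -0.4  0.2]
```

View pics/n.png

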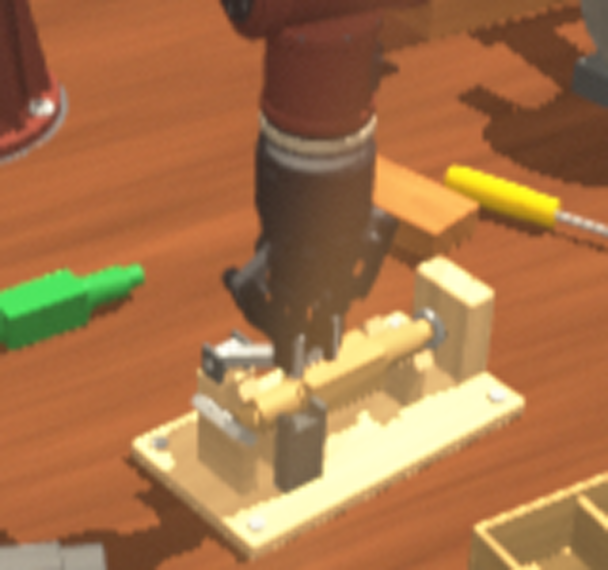

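```bash
python3 -m handwheel '[[40,0,0,0,0,0,0],[40,0,0,0,0,0,0],[40,0,0,0,0,0,0],[40,-30,0,0,0,0,0],[40,-60,0,0,0,0,0],[0,-60,0,-5,0,0,0],[0,-60,0,-10,0,0,0],[0,-60,0,-10,0,0,0],[0,-60,0,-10,0,0,0],[0,-60,0,-10,0,0,0]]' 60;python3 snap.py o;python3 - <<'E'
from geo import *
from plan import *
ims=[]
for k,x0,y0,w,h in (('scene',280,150,110,130),('top',270,190,85,100)):
    d=load(k,'o');ims.append(cv2.resize(d['image'][y0:y0+h,x0:x0+w,::-1],(390,460),interpolation=2))
cv2.imwrite('pics/o.png',cv2.hconcat(ims))
for a in (26,16,8,0): print(a);go(*bar(a,off=23,y=-60,dz=17,dx=0))
E
```

```text
t: 22.28
tcp_pos: [0.615, 0.0043, 0.1953]
orientation: [2.148, 0.17, -2.137]
contact_force: [0.0, 0.2, 0.1]
opening: -0.007
{'t': 22.375, 'joint_positions': [-0.1091, 0.2414, 1.6865, 0.0046, 1.2087, 1.3051], 'joint_vel': [-0.0007, -0.0023, -0.002, 0.0013, 0.0, 0.0006], 'joint_efforts': [-0.0004, -39.3167, -29.0713, 0.0147, -0.0156, -0.0], 'tcp_pos': [0.6153, 0.0042, 0.1958], 'orientation': [2.1484, 0.1698, -2.1362], 'contact_force': [0.3171, -0.1374, -0.2526], 'ft_torque': [0.0031, 0.0025, 0.0335], 'opening': -0.0005}
26
t 22.38 shift mm [40.5  0.3 17. ] turn deg [ 0.3 -0.3  0.2]
16
t 22.38 shift mm [54.9  0.4  7.3] turn deg [ 0.3 -0.3  0.2]
8
t 22.38 shift mm [67.5  0.4  1.4] turn deg [ 0.3 -0.3  0.2]
0
t 22.38 shift mm [80.8  0.5 -2.6] turn deg [ 0.3 -0.3  0.2]
```

View pics/o.png

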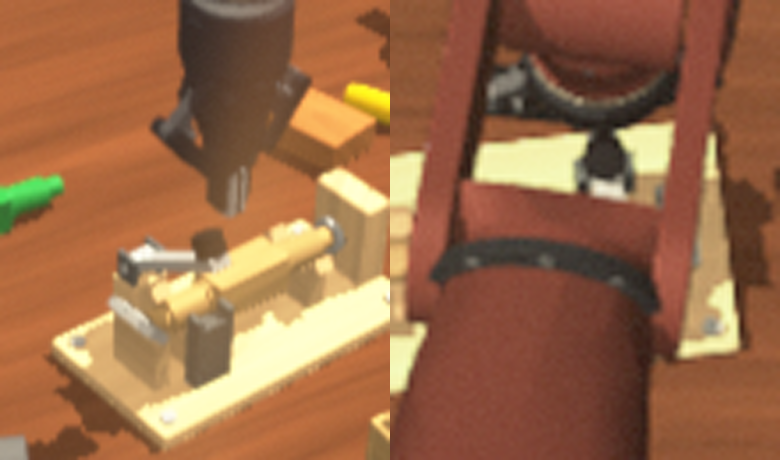

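```bash
python3 -m handwheel '[[0,20,0.3,6,0,0,0],[0,35,0.3,6,0,0,0],[0,45,0.3,5,0,0,0],[0,52,0.3,4,0,0,0],[0,59,0.3,3,0,0,0],[0,65,0.4,1,0,0,0],[0,70,0.4,0,0,0,0],[0,75,0.4,-1,0,0,0],[0,75,0.4,-1,0,0,0]]' 60;python3 -c "
from plan import *
go(*bar(0,off=23,y=-60,dz=17,dx=0))"
```

```text
t: 23.5
tcp_pos: [0.6161, 0.0043, 0.12]
orientation: [2.147, 0.17, -2.138]
contact_force: [-0.0, -0.1, 0.1]
opening: 0.001
t 23.5 shift mm [ 5.   0.2 -2.3] turn deg [ 0.3 -0.2  0.2]
```

```bash
python3 -m handwheel '[[0,2,0,-1,0,0,0],[0,4,0,-2,0,0,0],[0,6,0,-2,0,0,0],[0,7,0,-2,0,0,0],[0,8,0,-2,0,0,0],[0,8,0,-2,0,0,0]]' 60;python3 snap.py p;python3 - <<'E'
from geo import *
ims=[]
for k,x0,y0,w,h in (('scene',290,170,100,115),):
    d=load(k,'p');ims.append(cv2.resize(d['image'][y0:y0+h,x0:x0+w,::-1],None,fx=5,fy=5,interpolation=2))
cv2.imwrite('pics/p.png',cv2.hconcat(ims))
E
```

```text
t: 24.25
tcp_pos: [0.6182, 0.0046, 0.1148]
orientation: [2.146, 0.17, -2.139]
contact_force: [-5.9, 0.4, 12.6]
opening: -0.0
{'t': 24.35, 'joint_positions': [-0.1078, 0.3425, 1.726, 0.0045, 1.0705, 1.3056], 'joint_vel': [-0.0001, -0.0001, 0.0006, 0.001, 0.0007, 0.0012], 'joint_efforts': [-0.1474, -34.9052, -24.8203, 0.1292, -1.7962, -0.0043], 'tcp_pos': [0.6182, 0.0047, 0.1148], 'orientation': [2.1457, 0.1703, -2.1387], 'contact_force': [-5.7082, -0.1424, 11.1108], 'ft_torque': [0.0398, 1.0045, -0.0068], 'opening': -0.0004}
```

View pics/p.png

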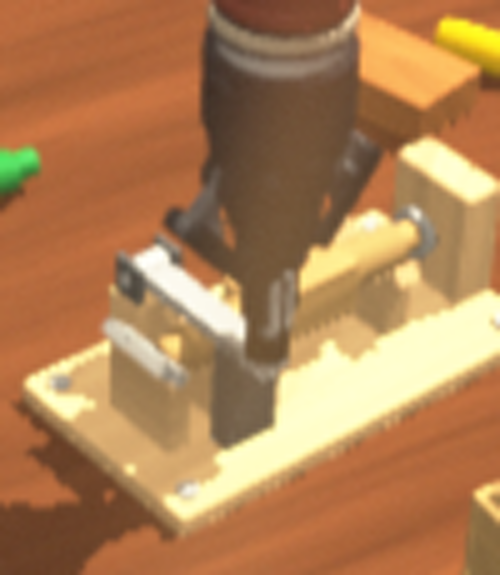

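```bash
python3 -m handwheel '[[0,3,0,1,0,0,0],[0,5,0,1,0,0,0],[0,6.5,0,1,0,0,0],[0,6.5,0,1,0,0,0],[0,6.5,0,1,0,0,0]]' 60;python3 -m handwheel '[[0,-20,0,0,0,0,0],[0,-60,0,0,0,0,0],[0,-110,0,0,0,0,0],[0,-130,-60,0,0,0,0],[0,-130,-120,0,0,0,0],[0,-130,-180,0,0,0,0],[0,-130,-240,0,0,0,0],[0,-130,-240,0,0,0,0],[0,-130,-240,0,0,0,0]]';python3 snap.py q;python3 - <<'E'
from geo import *
from plan import *
for k,x0,y0,w,h,f in(('scene',290,170,110,115,5),('top',235,195,130,100,6)):
    d=load(k,'q')
    im=cv2.resize(d['image'][:,:,::-1],None,fx=f,fy=f,interpolation=2)
    cv2.imwrite(f'pics/q_{k}.png',im[int(y0*f):int((y0+h)*f),int(x0*f):int((x0+w)*f)])
E
```

```text
t: 24.98
tcp_pos: [0.6183, 0.0046, 0.1145]
orientation: [2.146, 0.171, -2.138]
contact_force: [-10.8, 0.3, 25.0]
opening: 0.002
t: 26.1
tcp_pos: [0.5805, 0.2411, 0.2449]
orientation: [2.145, 0.17, -2.137]
contact_force: [0.8, 0.2, -0.3]
opening: -0.0
{'t': 26.2, 'joint_positions': [0.2792, 0.2242, 1.6112, 0.0019, 1.3021, 1.6953], 'joint_vel': [-0.0116, -0.0025, 0.001, 0.0043, 0.0006, 0.0002], 'joint_efforts': [0.6262, -39.9484, -30.3978, 0.0402, -0.0145, -0.002], 'tcp_pos': [0.5809, 0.2399, 0.2449], 'orientation': [2.1464, 0.1683, -2.1384], 'contact_force': [-0.3946, -0.184, -0.8846], 'ft_torque': [0.0311, 0.0074, -0.0123], 'opening': -0.0002}
```

View pics/q_scene.png

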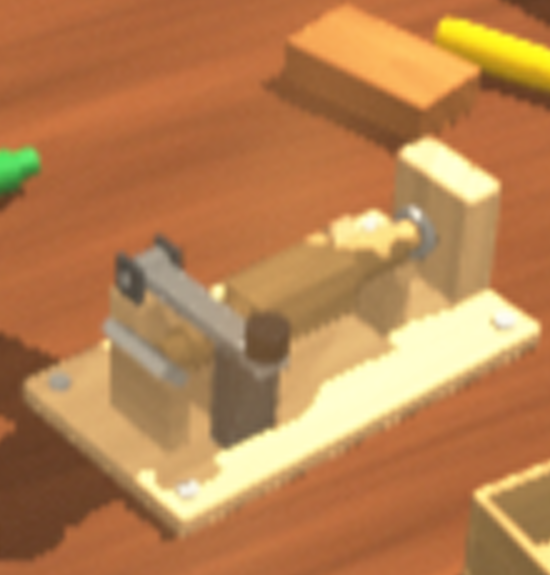

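View pics/q_top.png

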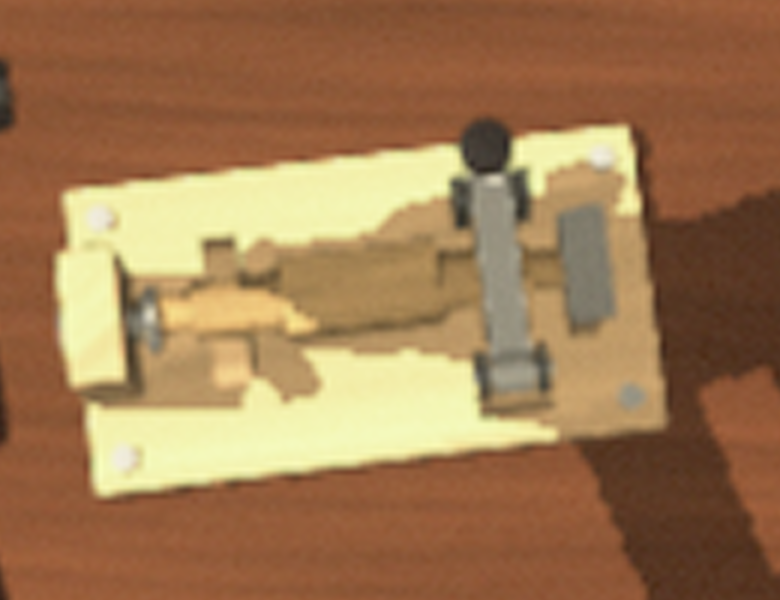

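View pics/top_q.png

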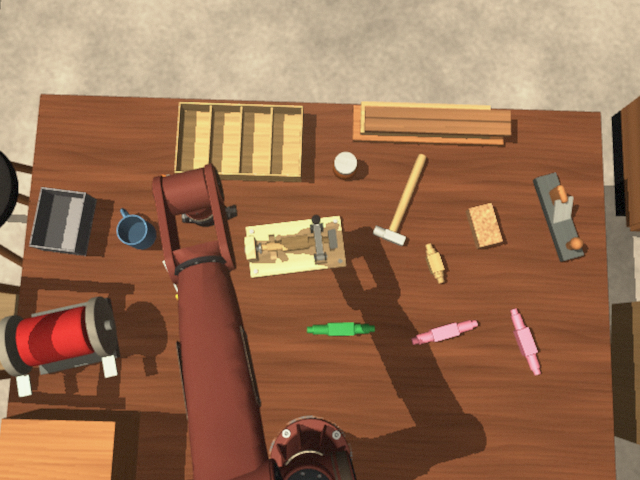

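```bash
python3 - <<'E'
from geo import *
from plan import *
s,t=load('scene','q'),load('top','q')
X,e=tri(s,np.array([267.5,323])/5+[290,170]-.4,t,np.array([486,143])/6+[235,195]-.4)
print('knob end cradle mm',(RC.T@(X-CTR)*1000).round(1),e)
print(manip.sign_off())
E
```

```text
knob end cradle mm [ 51.3 -60.9  98.8] 0.0017014679651760896
the job is handed in; nothing more can be done
None
```

The long spindle is loaded in the cradle, with the hold-down bar swung over it and pressed into its catch. I handed the job in at about 26 s of the 64 s allowed.

- **Spindle:** I pushed one end into the spring pad, tipped the other end down inside the stop, and lowered it until the V rests carried it. While lowering, I saw a sideways push of about 8 N from the V. I eased the spindle toward the stop until it stopped moving, then released. The last pictures show it lying between pad and stop. The arm's height at release put the spindle's centre at about 56 mm, against the 55 mm it should be.
- **Bar:** I carried it over by its knob, then pressed the knob down with closed fingers. At 25 N it sank only 0.3 mm more than at 11 N, so I took it as fully home. After letting go, I measured the knob end at (51, -61, 99) mm in the cradle's axes, against the expected (52, -62, 98).
- **Bench:** In the last top picture, everything I could see was where it started. The arm hid the offcut and most of the screwdriver in that view. The gripper was about 0.2 m clear and touching nothing.
- **Disagreements:** The two camera views placed the cradle 2–3 mm apart along its length. The spring force while pushing in was also a little lower than I had predicted, so I pushed a few millimetres further before tipping.

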